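Pulse the green icing mixer

TASK

Give the green icing a pulse: on the mixer with the green canister, twist the black knob clockwise (seen from above) as far as it goes, hold it at its stop for about a second, then let go so that it springs back to rest. Do not turn the knobs of the red and the white mixer.

Things in the scene. Friction and masses are not known exactly. Their poses are not given: they have to be found in the camera images.
- green_knob_grip (a point): Grip point of the green mixer's black knob: on its vertical axis, 89 mm above the table, in an upright bar 44 mm long (point x, to the white pointer), 14 thick (y), 36 high; z up; axes turn with the knob. Bar top 9 mm above, flange (48 wide) 25 below. Fixed white base 210x110, 50 high; green canister 92 wide, top 134 above table, its axis 115 mm from the knob's towards -x at rest.
- green_knob (a joint): Turn of the green mixer's knob in rad: 0 at rest (bar along the base, pointer at black mark), positive clockwise from above, hard stop at 1.2 (69 degrees, pointer at orange mark). A light spring (0.02 N m at rest, 0.09 at the stop) returns it within about a second of letting go.
- red_knob (a joint): Knob of the red mixer: same machine with a red canister, standing beside the green one (order varies, knobs 130 mm apart or more). 0 at rest, positive clockwise, stop at 1.2 rad. Leave it alone.
- white_knob (a joint): Knob of the white mixer: same machine with a white canister, standing beside the green one (order varies, knobs 130 mm apart or more). 0 at rest, positive clockwise, stop at 1.2 rad. Leave it alone.

How it is judged:
By the outcome, as a careful person would: the job done as asked, in the order asked, and still so for the second after the job is handed in, with the robot touching nothing.
It also fails if it takes over 34 s, if anything falls off the work surface, if the arm or the gripper's body presses on something with over 40 N, if the wrist force passes 120 N, or if a joint passes its speed limit or range.

ROBOT

A 6-joint arm with a two-finger parallel gripper is mounted at the origin on the work surface. World frame = base frame: x ahead of the robot, y to its left, z up, the work surface at z = 0. Lengths are in mm, angles in rad, forces in N, time in s.
With the tool pointing down it reaches from about 325 to 850 mm from the base axis. Payload 4.4 kg.
Tool frame: the origin (TCP) lies on the centre line of the jaws, within the pads' length; the fingertips stand 11 mm ahead of it and the grasp point (between the pads) lies 8 mm behind it; z points along the fingers, y is the line along which they close (so a half turn about z gives the same grasp; the last joint's range is limited). The gripper opens to 94 mm and grips with 3 to 60 N. Pads are 16 mm wide; open, the fingers measure 119 mm over their backs; the gripper's body (75 mm by 177 mm) begins 78 mm behind the grasp point.
Start: joints at [1.06, 0.207, 1.542, -0, 1.393, -0.15], TCP at [202.998, 537.977, 216.447] pointing down, gripper open.
Joint ranges: [-2.73, 2.73], [-0.86, 2.22], [0.23, 2.46], [-1.11, 4.25], [0.08, 2.63], [-2.82, 2.82]. Speed limits (rad/s): [2.79, 2.79, 3.14, 3.14, 3.14, 3.14].

INTERFACE

Orientations are given as a unit quaternion [x, y, z, w].
In Python, from bench import env, optics gives the robot as it stands.
- The arm moves only by the tool send_rows, never from a script. Its argument "moves" is a list of rows, each a list of 5 numbers: the finger opening in mm, from 0 to 94, then the shift along the tool's x, y, z in mm, then the turn about the tool's z in degrees. A call has 1 to 20 rows; each row shifts and turns the commanded pose from where the row before left it, along the tool's axes as they then stand; what a row does not reach is not made up. A row lasts 1/8 s, in which the tool goes at most 62.5 mm and 10.7 degrees, less where a joint would pass 70% of its speed; a pose out of reach is approached as far as the arm can. A call with a gripper value outside its range is refused whole. The fingers move at their own pace and stop on an object; "grip_force" is the grip in N (left out, the last holds). Time passes only in rows, so rows that do not move let the fingers close. It gives the time, the measured TCP pose, the force, the opening and the grip force at its end, in the units of the state.
- env.state(): the state, without advancing time (a new reading comes with each control period).
- optics.get_image(name): name is "side" or "top" or "wrist"; returns the picture (480x640x3 uint8, blue, green, red); there is no depth.
- optics.get_calibration(name): a dict with "vfov" (degrees; the focal length in pixels is half the picture's height over the tangent of half this angle, whatever the lens; pixels are square), "cx", "cy" (the principal point, pixels), "k1" (the pictures are not rectified: a ray, as slopes to the right and down, at radius r is drawn at 1 + k1 r^2 times it, then the intrinsics apply), "cam_to_world" (4x4, takes a point from camera to world coordinates). Camera axes: x right, y up, looking along -z (the intrinsics and any distortion apply to the point x, -y, -z); pixel columns grow to the right and rows downward; lengths in mm; the calibration is good to about 2 mm. A picture is of the moment at which its call begins: read the wrist's pose just before it. get_calibration takes no time and is no camera call; for the wrist camera it gives the pose at the moment of the call.
- env.sign_off(): hands the job in; it is judged then, once.
Trained networks look in the newest picture that a camera, given by its name, has taken for a name from the list of things; names that differ only in an ending like _2 or _b are one class to them, and where a whole thing is asked for, a point or a joint stands for the part that bears it (a point fixed in the world has none). Each returns a list of dicts, best first, with "conf" (0 to 1); they miss things now and then, are a little off and sometimes report something else, mostly with a low value. They report only what shows in the picture. A call takes as long as a camera call.
- optics.look_for(camera, thing): "point" ([x, y, z] in mm, in the coordinates of the camera as it stood for that picture, good to about 4 mm: the middle of the surface that is visible of it).
- optics.place_of(camera, thing): "point" ([x, y, z] in mm, in the coordinates of the camera as it stood for that picture, good to about 4 mm: a listed point, or the origin of a listed thing).
The state is a dict: "time": time; "joint_pos": joint angles; "qd": joint speeds; "joint_efforts": joint torques, N m; "eef_pos": TCP position; "tcp_rot": TCP orientation; "force": force on the tool from outside, world axes, zero at the start; "torque": the same for the moment, N m; "finger_gap": finger opening in mm; "grasp_force": force on a finger pad.
Only numpy, scipy, OpenCV 4.12 (cv2) and the standard library are available. Lean on these libraries where they do the work, as an engineer would, in place of code of your own. Each camera call takes 0.05 s, during which the arm holds its last target. There are 200 camera calls.

## Working session

There is one attempt and no reset: what is moved stays moved. The work goes in short steps, Python scripts to look and compute and a tool call to move; the robot and the scene stay as the last step left them, time stands still between calls to the robot, and variables do not carry over. Pictures are saved under pics/ and viewed, at most 10 in all, crops included, and the job is handed in when it is done.

Besides the shell and the picture viewer there is one more tool, called after "Call:" as a command line: name --pt "numbers of a row" for each row, then --argument value for the rest. send_rows: Moves the arm, as the interface text tells. Its arguments: {"type":"object","properties":{"moves":{"type":"array","items":{"type":"array","items":{"type":"number"}}},"grip_force":{"type":"number"}},"required":["moves"]}

```bash
mkdir -p pics; cat > h.py <<'E'
import numpy as np, cv2
from bench import env, optics
def w(c,p):
    return (np.array(optics.get_calibration(c)["cam_to_world"])@np.r_[p,1])[:3]
def pix(c,P):
    k=optics.get_calibration(c);q=np.linalg.inv(np.array(k["cam_to_world"]))@np.r_[P,1]
    u=np.array([q[0],-q[1]])/-q[2];u*=1+k["k1"]*(u@u)
    return u*240/np.tan(np.radians(k["vfov"]/2))+[k["cx"],k["cy"]]
def ray(c,px,z):
    from scipy.optimize import fsolve
    return fsolve(lambda a:pix(c,np.r_[a,z])-px,[500,0])
E
python3 - <<'E'
from h import *
for c in ["top","side"]:
    cv2.imwrite(f"pics/{c}.png",optics.get_image(c))
    for t in ["green_knob_grip","red_knob","white_knob"]:
        for r in optics.place_of(c,t)[:3]:
            P=w(c,r["point"]);print(c,t,P.round(),pix(c,P).round(),round(r["conf"],2))
s=env.state();print(s)
E
```

```text
top green_knob_grip [521. -18.  90.] [325. 259.] 0.75Traceback (most recent call last):
  File "<stdin>", line 5, in <module>
ValueError: it knows: green_knob_grip
```

View pics/top.png

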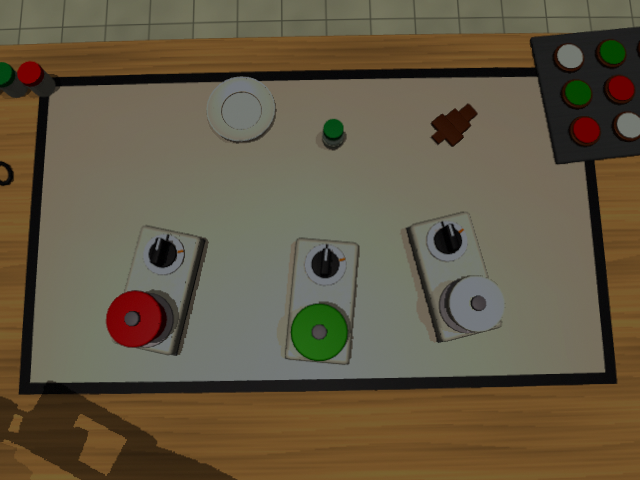

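The top view shows the green mixer in the middle, with its knob near (325,262) and the pointer up the picture. The orange mark is to the right, and the canister is towards the robot at (319,331). Red is on the left and white on the right, both well clear.

```bash
python3 - <<'E'
from h import *
c="top";optics.get_image(c)
f=np.array([(ray(c,p,50)) for p in [(299,238),(358,242),(348,364),(286,360)]]);print(f.round())
for a,b in [(3,0),(2,1)]:
    d=f[a+0]*-1+f[b];print(np.degrees(np.arctan2(d[1],d[0])),np.linalg.norm(d))
print("can top",ray(c,(319.5,332),134).round())
P=[w(c,r["point"]).round(1) for r in optics.place_of(c,"green_knob_grip")];print(P)
cv2.imwrite("pics/side.png",optics.get_image("side"))
print([w("side",r["point"]).round(1) for r in optics.place_of("side","green_knob_grip")])
from scipy.spatial.transform import Rotation as R
s=env.state();print(s["time"],s["eef_pos"],R.from_quat(s["tcp_rot"]).as_matrix().round(3))
E
```

```text
[[564.  25.]
 [555. -77.]
 [349. -54.]
 [357.  50.]]
-6.728445944162906 208.45020661748026
-6.324859262591937 207.7362056695659
can top [402.  -7.]
[array([516.7, -17.9,  91.7])]
[array([514.7, -17.6,  90.6])]
0.3 [202.87495172 537.74239321 216.05094795] [[-0.936  0.353 -0.   ]
 [ 0.353  0.936 -0.001]
 [ 0.    -0.001 -1.   ]]
```

Call:
send_rows --pt "94 0 0 0 -7.1" --pt "94 0 0 0 -7.1" --pt "94 -20.8 -28.7 0 0" --pt "94 -20.8 -28.7 0 0" --pt "94 -20.8 -28.7 0 0" --pt "94 -20.8 -28.7 0 0" --pt "94 -20.8 -28.7 0 0" --pt "94 -20.8 -28.7 0 0" --pt "94 -20.8 -28.7 0 0" --pt "94 -20.8 -28.7 0 0" --pt "94 -20.8 -28.7 0 0" --pt "94 -20.8 -28.7 0 0" --pt "94 -20.8 -28.7 0 0" --pt "94 -20.8 -28.7 0 0" --pt "94 -20.8 -28.7 0 0" --pt "94 -20.8 -28.7 0 0" --pt "94 -20.8 -28.7 0 0" --pt "94 -20.8 -28.7 0 0" --pt "94 -20.8 -28.7 0 0" --pt "94 -20.8 -28.7 0 0"

```text
time: 2.8
eef_pos: [517.2, -18.6, 216.5]
tcp_rot: [0.057, 0.998, 0.0, 0.0]
force: [0.2, -0.4, 0.2]
finger_gap: 94.2
grasp_force: 0.0
```

```bash
python3 - <<'E'
from h import *
from scipy.spatial.transform import Rotation as R
s=env.state();print(s["time"],s["eef_pos"],s["joint_pos"],R.from_quat(s["tcp_rot"]).as_matrix().round(3))
k=optics.get_calibration("wrist");im=optics.get_image("wrist");cv2.imwrite("pics/w1.png",im)
for P in [(516.5,-18.5,98),(538,-21,98),(494.6,-16,98)]: print(pix("wrist",P).round())
print([w("wrist",r["point"]).round(1) for r in optics.place_of("wrist","green_knob_grip")])
E
```

```text
2.8 [517.24235438 -18.60573024 216.4846084 ] [-2.03359167e-01  8.41726059e-02  1.68087613e+00  1.23669981e-04
  1.37639596e+00 -1.66105222e+00] [[-0.994  0.113  0.   ]
 [ 0.113  0.994  0.   ]
 [-0.     0.    -1.   ]]
[323. 232.]
[322. 257.]
[323. 205.]
[array([515. , -23.8,  91.5])]
```

View pics/w1.png

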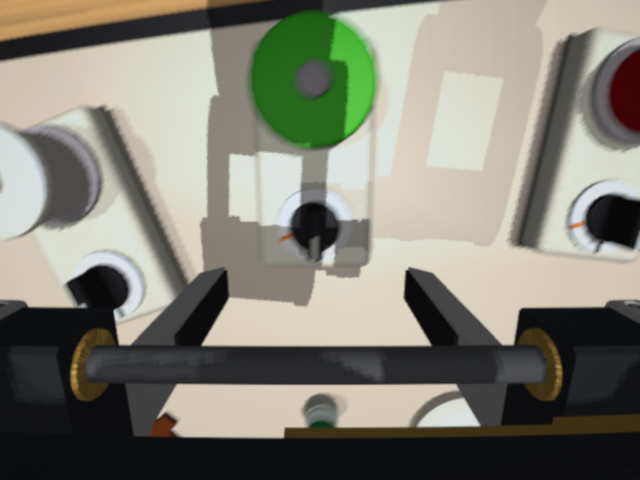

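The wrist view shows the green knob at about (315,228) with its pointer down at (316,250). The fingertips are at (227,268) and (405,270), so their midline is at about 316 and the knob looks centred. I'll check the calibration's offset at the fingertips.

```bash
python3 - <<'E'
from h import *
from scipy.spatial.transform import Rotation as R
s=env.state();p=np.array(s["eef_pos"]);M=R.from_quat(s["tcp_rot"]).as_matrix()
k=optics.get_calibration("wrist");print(k["cx"],k["cy"],k["k1"],k["vfov"])
T=np.array(k["cam_to_world"]);print((M.T@(T[:3,3]-p)).round(1),(M.T@T[:3,:3]).round(3))
for y in (-47,0,47):
    for x in(-8,8):print(y,x,pix("wrist",p+M@[x,y,11]).round())
for d in(0,11,60,118):print(d,pix("wrist",p+M@[0,0,d]).round())
im=cv2.imread("pics/w1.png");cv2.imwrite("pics/w1c.png",cv2.resize(im[170:300,200:430],None,fx=3.4,fy=3.4,interpolation=cv2.INTER_CUBIC))
t=cv2.imread("pics/top.png");cv2.imwrite("pics/tc.png",cv2.resize(t[225:375,270:375],None,fx=4,fy=4,interpolation=cv2.INTER_CUBIC))
E
```

```text
315.8998699557923 238.46525759773976 -0.035468384116030836 67.69540740397717
[  68.6   -1.5 -167.8] [[-0.001  0.971  0.239]
 [ 1.     0.001  0.   ]
 [-0.     0.239 -0.971]]
-47 -8 [231. 297.]
-47 8 [230. 269.]
0 -8 [319. 298.]
0 8 [319. 269.]
47 -8 [406. 297.]
47 8 [408. 269.]
0 [319. 291.]
11 [319. 284.]
60 [318. 257.]
118 [318. 237.]
```

View pics/w1c.png

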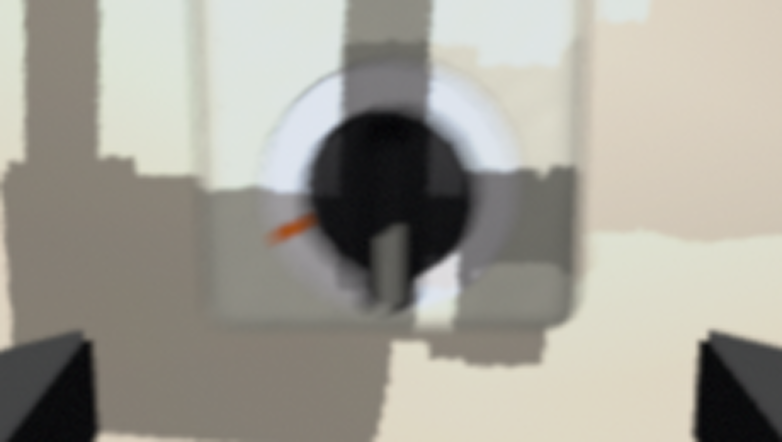

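The knob is centred under the jaws to about 1 mm and aligned with them, so I'll descend and grip.

Call:
send_rows --pt "94 0.5 -1 22 0" --pt "94 0 0 28 0" --pt "94 0 0 28 0" --pt "94 0 0 25 0" --pt "94 0 0 20 0" --pt "94 0 0 10 0" --pt "94 0 0 0 0" --pt "0 0 0 0 0" --pt "0 0 0 0 0" --pt "0 0 0 0 0" --pt "0 0 0 0 0" --pt "0 0 0 0 0" --pt "0 0 0 0 0" --pt "0 0 0 0 0" --pt "0 0 0 0 0" --grip_force 20

```text
time: 4.78
eef_pos: [516.2, -18.5, 83.4]
tcp_rot: [0.056, 0.998, -0.0, -0.0]
force: [-0.0, -0.1, 0.4]
finger_gap: 17.6
grasp_force: 0.0
```

Call:
send_rows --pt "0 0 0 0 0" --pt "0 0 0 0 0" --pt "0 0 0 0 0"

```text
time: 5.15
eef_pos: [516.3, -17.8, 83.5]
tcp_rot: [0.057, 0.998, 0.001, 0.0]
force: [1.0, 4.5, -0.4]
finger_gap: 13.9
grasp_force: 20.0
```

Call:
send_rows --pt "0 0 0.7 0 0" --pt "0 0 0 0 6" --pt "0 0 0 0 6" --pt "0 0 0 0 6" --pt "0 0 0 0 6" --pt "0 0 0 0 6" --pt "0 0 0 0 6" --pt "0 0 0 0 6" --pt "0 0 0 0 6" --pt "0 0 0 0 6" --pt "0 0 0 0 6" --pt "0 0 0 0 4" --pt "0 0 0 0 3" --pt "0 0 0 0 0"

```text
time: 6.9
eef_pos: [515.7, -18.4, 83.4]
tcp_rot: [0.598, 0.802, -0.001, -0.0]
force: [-1.4, 0.5, 2.0]
finger_gap: 13.7
grasp_force: 20.0
```

```bash
python3 - <<'E'
from h import *
from scipy.spatial.transform import Rotation as R
s=env.state();M=R.from_quat(s["tcp_rot"]).as_matrix();print(s["force"],s["torque"],np.degrees(np.arctan2(M[1,1],M[0,1])),s["grasp_force"],s["finger_gap"])
E
```

```text
[-1.35965482  0.46546954  1.96768828] [0.05865173 0.39567682 0.11367418] 16.586216576489598 20.001484751701355 13.69652070592845
```

Call:
send_rows --pt "0 0 0 0 1.5" --pt "0 0 0 0 1.5" --pt "0 0 0 0 1" --pt "0 0 0 0 0"

```text
time: 7.4
eef_pos: [515.7, -18.4, 83.4]
tcp_rot: [0.625, 0.78, -0.001, -0.0]
force: [-4.2, -2.8, 3.5]
finger_gap: 14.1
grasp_force: 20.5
```

```bash
python3 - <<'E'
from h import *
from scipy.spatial.transform import Rotation as R
s=env.state();M=R.from_quat(s["tcp_rot"]).as_matrix();print(s["time"],s["force"],s["torque"],np.degrees(np.arctan2(M[1,1],M[0,1])),s["grasp_force"],s["finger_gap"])
E
```

```text
7.4 [-4.18996202 -2.76997874  3.52756674] [-0.62591197  0.93227862  0.45745252] 12.565260416090975 20.537354350090027 14.147622327546584
```

Torque rose sharply from 0.11 to 0.46 N m at about 71°, so the knob is at its stop. I'll hold for the rest of the second, then release.

Call:
send_rows --pt "0 0 0 0 0" --pt "0 0 0 0 0" --pt "0 0 0 0 0" --pt "0 0 0 0 0" --pt "0 0 0 0 0" --pt "0 0 0 0 0" --pt "94 0 0 0 0" --pt "94 0 0 0 0" --pt "94 0 0 0 0" --pt "94 0 0 0 0" --pt "94 0 0 0 0" --pt "94 0 0 0 0" --pt "94 0 0 0 0" --pt "94 0 0 0 0" --pt "94 0 0 0 0" --pt "94 0 0 0 0" --pt "94 0 0 0 0" --pt "94 0 0 0 0" --pt "94 0 0 0 0" --pt "94 0 0 0 0"

```text
time: 9.9
eef_pos: [516.2, -17.8, 83.4]
tcp_rot: [0.626, 0.78, -0.0, -0.0]
force: [0.3, 0.4, 0.4]
finger_gap: 94.3
grasp_force: 0.0
```

Call:
send_rows --pt "94 0 0 -15 0" --pt "94 0 0 -25 0" --pt "94 0 0 -30 0" --pt "94 0 0 -30 0" --pt "94 0 0 -30 0" --pt "94 0 0 0 0"

```text
time: 10.65
eef_pos: [518.6, -18.2, 217.3]
tcp_rot: [0.626, 0.78, 0.002, 0.003]
force: [0.9, 0.1, 1.2]
finger_gap: 94.0
grasp_force: 0.0
```

```bash
python3 - <<'E'
from h import *
im=optics.get_image("wrist");cv2.imwrite("pics/w2.png",im)
E
```

```text
(no output)
```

View pics/w2.png

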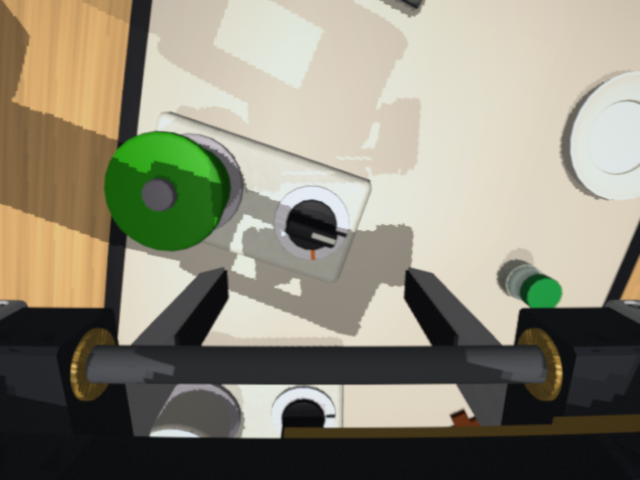

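The green knob, at (312,224), has its pointer running along the base axis to the black mark. The orange mark is at (313,255), so the knob is back at rest and the gripper is clear.

```bash
python3 -c "
from bench import env
print(env.sign_off())"
```

```text
the job is handed in; nothing more can be done
None
```

I turned the green mixer's knob clockwise to its stop, held it there for about a second and let it spring back to rest. The red and white knobs were not touched, and the job was handed in at about 11 s; no verdict came back.

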